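# Hang the tool caddy on the spring-balanced arm

## Task

Pick up the loaded wooden tool caddy by its round handle and hang it on the spring-balanced arm, with the handle lying in the saddles of both prongs. Keep hold while the arm sinks under it, let the arm take the whole weight (which you do not know beforehand) and come to rest, and only then let go, so that the arm neither drops nor springs up. Be gentle with the arm, do not press it far below where the load settles it, leave the other things on the mat alone, and leave the caddy hanging still and level.

Things in the scene. Friction and masses are not known exactly. Their poses are not given: they have to be found in the camera images.
- handle (a point): grasp point of the loose wooden tool caddy: middle of its round handle, a bar 14 mm thick. The handle runs along this point's x axis, free for 57 mm either way between two end boards (8 mm thick, 30 mm wide) that rise 12 mm above the handle's axis. z is up. The caddy's underside is 130 mm below this point. Symmetric: either way round will do
- caddy: the caddy itself, of plywood, origin at the centre of its underside, on the mat (mat top 3 mm above the work surface): a tray 130 (x) x 84 (y) mm with walls 50 mm high and a few tools in it, below the walls' top. Between walls and handle is a window 73 mm high, open on both long sides. It weighs 0.23 to 0.95 kg, not known beforehand
- saddle (a point): on the sprung aluminium arm, moving with it: where the middle of the handle's axis lies when the handle rests centred in both saddles, along this point's x. y runs out along the arm, z is the arm's upper normal. Each saddle is a flat 30 mm long in y, 7 mm below this point, between a rear lug (7 mm above this point) and a tip lug (11 mm above it)
- fork (a point): on the arm, moving with it: midway between the ends of its two prongs, 25 mm beyond the saddle point in y and 7 mm below it. The prongs lie along y, centred 40 mm either side in x, 8 mm wide, 10 mm thick (this point is at their upper face). Their crossbar is 114 to 126 mm behind this point; in front of it nothing is between the prongs
- pivot (a point): the arm's hinge axis on top of the fixed steel post (base 150 mm across), 253 mm above the work surface; not moving. x lies along the hinge axis, y points level out along the arm as seen from above, z up. The saddle point is 220 mm from it along the arm and 7 mm above the arm's line, and moves on an arc about it
- balancer (a joint): angle of the sprung arm, rad: 0 is its unloaded rest against an upper stop, where it slopes 0.17 rad upward from pivot to tip; grows as the arm sinks (to 0.6). At the saddle it starts to sink under about 1 N and sinks 1 mm for every further 0.09 N; the caddy settles it between 0.05 and 0.42. Lightly damped: it bounces if the load is dropped on it
- face_cast: loose plaster face cast, 190 x 132 x 71 mm, lying on the mat; origin at the centre of its underside; leave alone
- cup: loose clear plastic cup, 72 mm across, 90 mm high, on the mat; origin at the centre of its underside; leave alone
- reel: loose empty grey plastic reel, 68 mm across, 30 mm high, on the mat; origin at the centre of its underside; leave alone

How it is judged:
On the way, in this order (a step that is already met when the one before it is completed fails the run):
1. the caddy is lifted clear of the mat, with the arm still unloaded (height (world z) of handle above 0.17 m and value of joint balancer below 0.02 rad), for 0.1 s.
2. the handle lies in the saddles, the arm has sunk under it and is still, while the caddy is still held (y of handle in the frame of saddle between -0.016 and 0.016 m and z of handle in the frame of saddle between -0.006 and 0.006 m and value of joint balancer above 0.03 rad and velocity of joint balancer between -0.06 and 0.06 rad/s and contact force between the fingers and caddy above 0.5 N), for 0.2 s.
At the end, for the whole second after the job is handed in: the caddy hangs by its handle in both saddles (handle's middle within 20 mm sideways, 16 mm along the arm and 6 mm in height of the saddle point), tilted less than 0.2 rad, the arm sunk by more than 0.03 rad and still (under 0.08 rad/s), the caddy slower than 0.03 m/s (x of handle in the frame of saddle between -0.02 and 0.02 m and y of handle in the frame of saddle between -0.016 and 0.016 m and z of handle in the frame of saddle between -0.006 and 0.006 m and angle between handle's own z axis and vertical below 0.2 rad and value of joint balancer above 0.03 rad and velocity of joint balancer between -0.08 and 0.08 rad/s and linear speed of caddy below 0.03 m/s); the robot touches nothing.
It fails at once if the arm drops, jerks or springs up: faster than 0.45 rad/s (velocity of joint balancer above 0.45 rad/s or velocity of joint balancer below -0.45 rad/s).
It fails at once if the arm is pressed down beyond 0.55 rad (value of joint balancer above 0.55 rad).
It fails at once if the arm is loaded with more than 20 N by the caddy, or touched by the robot with more than 10 N (contact force between caddy and balancer above 20 N or contact force between any of the arm, the fingers and balancer above 10 N).
It fails at once if the face cast, cup or reel is moved more than 30 mm (distance of any of face_cast, cup, reel from where it was at the start of the episode above 0.03 m).
It also fails if it takes over 64 s, if anything falls off the work surface, if the arm or the gripper's body presses on something with over 40 N, if the wrist force passes 120 N, or if a joint passes its speed limit or range.

## Robot

A 7-joint arm with a two-finger parallel gripper is mounted at the origin on the work surface. World frame = base frame: x ahead of the robot, y to its left, z up, the work surface at z = 0. Lengths are in m, angles in rad, forces in N, time in s.
With the tool pointing down it reaches from about 0.425 to 0.925 m from the base axis. Payload 6.8 kg.
Tool frame: the origin (TCP) lies midway between the tips of the shut fingers; the grasp point (between the pads) lies 19 mm behind it (manip.tcp_to_grasp is the distance from the TCP to the grasp point, in m); z points along the fingers, y is the line along which they close (so a half turn about z gives the same grasp; the last joint's range is limited). The gripper opens to 85 mm and grips with 20 to 120 N. Pads are 22 mm wide; open, the fingers measure 114 mm over their backs; the gripper's body (76 mm by 85 mm) begins 54 mm behind the grasp point. The pads swing forward as they close: fully open they stand 13 mm farther back than shut.
Start: joints at [-1.455, 0.477, 0.022, 1.555, -0.011, 1.109, -0.083], TCP at [0.15, 0.658, 0.231] pointing down, gripper open.
Joint ranges: [-2.96, 2.96], [-0.34, 2.1], [-1.41, 1.46], [0.24, 2.44], [-1.37, 4.51], [0.17, 1.92], [-2.96, 2.96]. Speed limits (rad/s): [2.39, 2.39, 3.14, 3.14, 3.14, 3.14, 3.14].

## Interface

Orientations are given as [roll, pitch, yaw] about the fixed x, y, z axes, in that order (R = Rz(yaw) Ry(pitch) Rx(roll)).
In Python, from plant import manip gives the robot as it stands.
- The arm moves only by the tool apply_moves, never from a script. Its argument "moves" is a list of rows, each an object of numbers: "x", "y", "z": the shift along the world's x, y, z in cm; "ax", "ay", "az": the turn, a rotation vector about the world's x, y, z in rad; "jaw": the opening, from 0 (shut) to 1 (fully open). In form: [{"x": .., "y": .., "z": .., "ax": .., "ay": .., "az": .., "jaw": ..}, ...]. A call has 1 to 20 rows; each row is the pose to reach, as a shift and turn from the pose commanded when the call began; what a row does not reach only later rows make up. A row lasts 1/12 s, in which the tool goes at most 41.7 mm and 7.16 degrees, less where a joint would pass 70% of its speed; a pose out of reach is approached as far as the arm can. A call with a gripper value outside its range is refused whole. The fingers move at their own pace and stop on an object; "grip_force" is the grip in N (left out, the last holds). Time passes only in rows, so rows that repeat a pose let the fingers close. It gives the time, the measured TCP pose, the force, the opening and the grip force at its end, in the units of the state.
- manip.get_state(): the state, without advancing time (a new reading comes with each control period).
- manip.read_camera(name): name is "side" or "top" or "wrist"; returns (picture, depth): 480x640x3 uint8, blue, green, red; 480x640 float32, m along the optical axis (not along the pixel's ray), 0 where there is no reading.
- manip.camera_params(name): a dict with "intrinsics" (3x3 intrinsics, pixels), "R" (3x3) and "t" (3): a world point X has camera coordinates R X + t. Camera axes: x right, y down, z forward; pixel columns grow to the right and rows downward; lengths in m; the calibration is good to about 2 mm. A picture is of the moment at which its call begins: read the wrist's pose just before it. camera_params takes no time and is no camera call; for the wrist camera it gives the pose at the moment of the call.
- manip.sign_off(): hands the job in; it is judged then, once.
The state is a dict: "t": time; "joint_pos": joint angles; "joint_vel": joint speeds; "joint_efforts": joint torques, N m; "eef_pos": TCP position; "tcp_rot": TCP orientation; "wrist_force": force on the tool from outside, world axes, zero at the start; "wrist_torque": the same for the moment, N m; "grip_width": finger opening in m; "grasp_force": force on a finger pad.
Only numpy, scipy, OpenCV 4.12 (cv2) and the standard library are available. Lean on these libraries where they do the work, as an engineer would, in place of code of your own. Each camera call takes 0.05 s, during which the arm holds its last target. There are 200 camera calls.

## Working session

There is one attempt and no reset: what is moved stays moved. The work goes in short steps, Python scripts to look and compute and a tool call to move; the robot and the scene stay as the last step left them, time stands still between calls to the robot, and variables do not carry over. Pictures are saved under pics/ and viewed, at most 10 in all, crops included, and the job is handed in when it is done.

Besides the shell and the picture viewer there is one more tool, called after "Emit:" as name([rows], argument=value, ...), one row to a line, values as JSON. apply_moves: Moves the arm, as the interface text tells. Its arguments: {"type":"object","properties":{"moves":{"type":"array"},"grip_force":{"type":"number"}},"required":["moves"]}

```bash
mkdir -p pics
cat > h.py <<'E'
import numpy as np, cv2
from plant import manip
def grab(n):
    p=manip.camera_params(n); im,d=manip.read_camera(n)
    K=np.array(p["intrinsics"]);R=np.array(p["R"]);t=np.array(p["t"])
    v,u=np.mgrid[:480,:640]
    C=np.stack([(u-K[0,2])/K[0,0]*d,(v-K[1,2])/K[1,1]*d,d],-1)
    W=(C-t)@R
    W[d==0]=np.nan
    return im,d,W,(K,R,t)
E
python3 - <<'E'
from h import *
ims=[]
for n in("side","top"):
    im,d,W,(K,R,t)=grab(n); np.savez(f"{n}.npz",W=W,im=im); cv2.imwrite(f"pics/{n}0.png",im); print(n,-R.T@t,R)
s=manip.get_state();print(s)
E
```

```text
side [ 0.1984736  -0.80526453  0.73060738] [[ 0.92203794 -0.38706283 -0.00532985]
 [-0.21348575 -0.49697112 -0.84109663]
 [ 0.32290846  0.77666085 -0.54085862]]
top [ 0.27552955 -0.04440783  1.28833221] [[-0.06472172 -0.99787661  0.00730549]
 [-0.97559357  0.06173371 -0.21072764]
 [ 0.20982919 -0.02076584 -0.97751751]]
{'t': 0.1, 'joint_pos': array([-1.45511791,  0.47770806,  0.02233914,  1.55632973, -0.01151407,
        1.10929873, -0.0831121 ]), 'joint_vel': array([-0.00020784, -0.00301137,  0.00202121, -0.00242518,  0.00184628,
       -0.00093594,  0.00064618]), 'joint_efforts': array([ 4.88338716e-03, -5.97766864e+01,  1.61397200e+00, -2.81956959e+01,
        1.28246288e-02,  5.04791082e-03, -3.73348200e-06]), 'eef_pos': array([0.14968051, 0.65765922, 0.2304388 ]), 'tcp_rot': array([-3.13997995e+00,  1.02672786e-04,  2.91781932e+00]), 'wrist_force': array([ 0.14915629, -0.40023688, -0.17712343]), 'wrist_torque': array([ 0.00215491, -0.03618555,  0.00491924]), 'grasp_force': 0.0, 'grip_width': 0.08543385399835113}
```

View pics/side0.png

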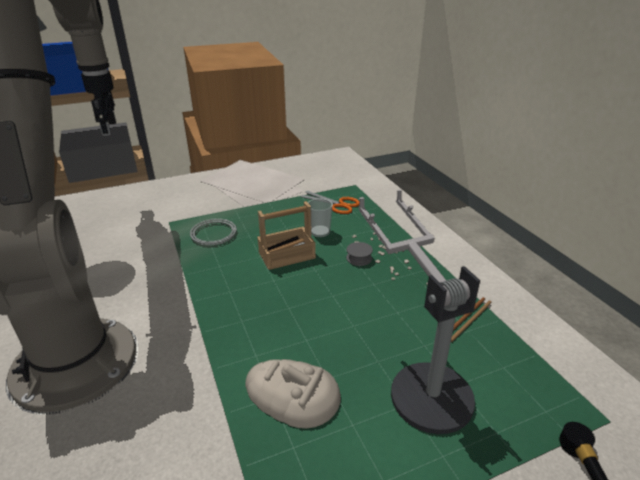

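View pics/top0.png

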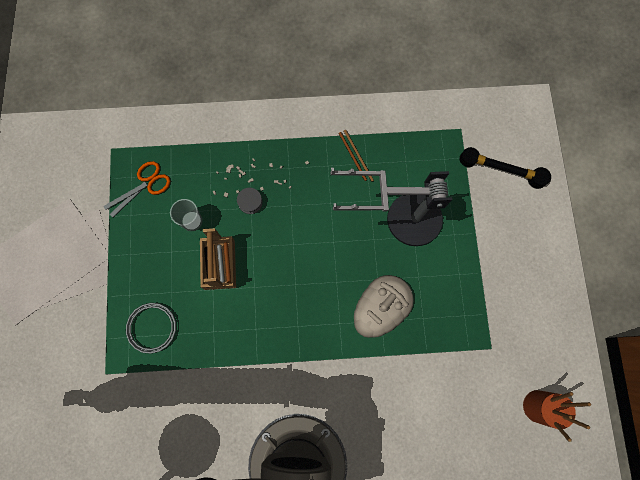

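Run:
```python
from h import *
for n,box in (("top",(190,245,225,295)),("side",(250,320,200,275))):
    f=np.load(n+".npz");W=f["W"]
    u0,u1,v0,v1=box
    P=W[v0:v1,u0:u1].reshape(-1,3);P=P[~np.isnan(P[:,0])]
    Q=P[(P[:,2]>.12)&(P[:,2]<.152)]
    c=Q.mean(0);_,s,vt=np.linalg.svd(Q-c);print(n,len(Q),"mean",c,Q.min(0),Q.max(0),"mid",(Q.min(0)+Q.max(0))/2,vt[0],np.arctan2(vt[0,1],vt[0,0]),"mat",np.median(W[300:330,300:340,2]) if n=="top" else "")
# arm
for n,box in (("top",(325,455,160,220)),("side",(355,480,185,320))):
    W=np.load(n+".npz")["W"];u0,u1,v0,v1=box
    P=W[v0:v1,u0:u1].reshape(-1,3);P=P[~np.isnan(P[:,0])]
    P=P[P[:,2]>.2]
    print(n,len(P),P.min(0),P.max(0))
    for y in np.arange(P[:,1].min(),P[:,1].max(),.02):
        q=P[(P[:,1]>=y)&(P[:,1]<y+.02)]
        if len(q): 
            xs=np.sort(q[:,0]);g=np.where(np.diff(xs)>.02)[0]
            print(round(y,3),len(q),"zmax %.3f"%q[:,2].max(),[(round(a.min(),3),round(a.max(),3),round(float(np.median(q[np.isin(q[:,0],a),2])),3)) for a in np.split(xs,g+1)])
```

```text
top 400 mean [0.51672722 0.17745362 0.13861166] [0.452355   0.16328185 0.12031472] [0.58355587 0.1940861  0.14991603] mid [0.51795543 0.17868397 0.13511538] [-0.99999255  0.00312555  0.0022637 ] 3.1384670937857053 mat nan
side 367 mean [0.51432991 0.17265413 0.13549203] [0.45057386 0.15936503 0.1200225 ] [0.58097493 0.19199149 0.14707883] mid [0.5157744  0.17567826 0.13355066] [-0.99997491  0.00345475 -0.00618399] 3.1381378343991138 mat 
top 1819 [ 0.56486356 -0.3771518   0.21866243] [ 0.65693106 -0.11624672  0.31484562]
-0.377 275 zmax 0.288 [(np.float64(0.571), np.float64(0.643), 0.269)]
-0.357 432 zmax 0.287 [(np.float64(0.572), np.float64(0.644), 0.266)]
-0.337 112 zmax 0.281 [(np.float64(0.576), np.float64(0.641), 0.258)]
-0.317 67 zmax 0.267 [(np.float64(0.602), np.float64(0.617), 0.262)]
-0.297 70 zmax 0.271 [(np.float64(0.601), np.float64(0.617), 0.265)]
-0.277 67 zmax 0.273 [(np.float64(0.602), np.float64(0.617), 0.269)]
-0.257 103 zmax 0.280 [(np.float64(0.566), np.float64(0.656), 0.273)]
-0.237 266 zmax 0.280 [(np.float64(0.565), np.float64(0.656), 0.275)]
-0.217 79 zmax 0
[... 1340 characters left out ...]
655), 0.274)]
-0.22 124 zmax 0.281 [(np.float64(0.565), np.float64(0.576), 0.277), (np.float64(0.645), np.float64(0.654), 0.277)]
-0.2 107 zmax 0.285 [(np.float64(0.565), np.float64(0.575), 0.28), (np.float64(0.646), np.float64(0.655), 0.28)]
-0.18 162 zmax 0.301 [(np.float64(0.566), np.float64(0.576), 0.286), (np.float64(0.645), np.float64(0.656), 0.285)]
-0.16 89 zmax 0.292 [(np.float64(0.566), np.float64(0.575), 0.288), (np.float64(0.646), np.float64(0.655), 0.287)]
-0.14 181 zmax 0.313 [(np.float64(0.566), np.float64(0.576), 0.294), (np.float64(0.645), np.float64(0.655), 0.293)]
-0.12 9 zmax 0.311 [(np.float64(0.567), np.float64(0.57), 0.3), (np.float64(0.647), np.float64(0.649), 0.302)]
```

Run:
```python
from h import *
a=cv2.imread("pics/top0.png")
A=cv2.resize(a[160:225,325:460],None,fx=4.4,fy=4.4,interpolation=cv2.INTER_CUBIC);B=cv2.resize(a[200:300,170:270],None,fx=2.9,fy=2.9,interpolation=cv2.INTER_CUBIC)
s=cv2.imread("pics/side0.png");C=cv2.resize(s[180:330,350:490],None,fx=2,fy=2)
o=np.zeros((590,800,3),np.uint8);o[:A.shape[0],:A.shape[1]]=A;o[290:290+B.shape[0],:B.shape[1]]=B;o[290:590,300:580]=C
cv2.imwrite("pics/crop.png",o)
```

```text
(no output)
```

View pics/crop.png

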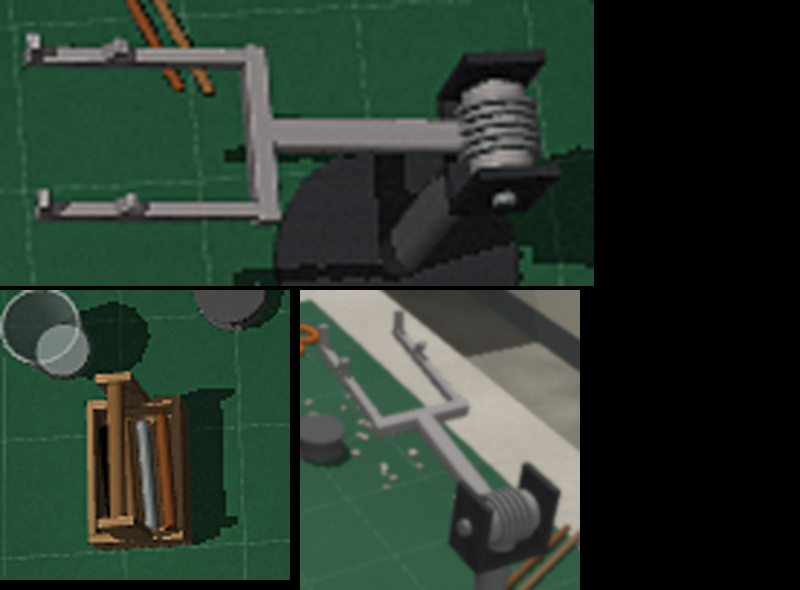

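The side picture shows the caddy at about (287,235) with its handle at (285,212). The arm's prongs end near (362,200) and (400,195). In the top picture the handle runs up and down at column 210. The arm points left, towards +y, with its tip lugs at about (334,170) and (334,206).

The handle is at about (0.516, 0.175, 0.133) and lies along x. The saddle is at about (0.611, -0.142, 0.297), also along x.

Emit:
apply_moves([
  {"x":3,"y":-4,"az":0.05},
  {"x":36.6,"y":-48.3,"az":0.224},
  {"x":36.6,"y":-48.3,"az":0.224},
  {"x":36.6,"y":-48.3,"az":0.224},
  {"x":36.6,"y":-48.3,"az":0.224},
  {"x":36.6,"y":-48.3,"az":0.224},
  {"x":36.6,"y":-48.3,"az":0.224},
  {"x":36.6,"y":-48.3,"az":0.224},
  {"x":36.6,"y":-48.3,"az":0.224},
  {"x":36.6,"y":-48.3,"az":0.224},
  {"x":36.6,"y":-48.3,"az":0.224},
  {"x":36.6,"y":-48.3,"az":0.224},
  {"x":36.6,"y":-48.3,"az":0.224},
  {"x":36.6,"y":-48.3,"az":0.224},
  {"x":36.6,"y":-48.3,"az":0.224},
  {"x":36.6,"y":-48.3,"az":0.224},
  {"x":36.6,"y":-48.3,"az":0.224},
  {"x":36.6,"y":-48.3,"az":0.224},
  {"x":36.6,"y":-48.3,"az":0.224},
  {"x":36.6,"y":-48.3,"az":0.224},
])

```text
$.moves[0]: bad value
```

Run:
```python
from h import *
im,d,W,_=grab("wrist"); cv2.imwrite("pics/w1.png",im)
s=manip.get_state();print(s["t"],s["eef_pos"],s["tcp_rot"],s["joint_pos"],s["wrist_force"])
P=W.reshape(-1,3);P=P[~np.isnan(P[:,0])]
Q=P[(P[:,2]>.11)&(P[:,2]<.16)&(abs(P[:,0]-.516)<.09)&(abs(P[:,1]-.175)<.03)]
print(len(Q),Q.min(0),Q.max(0))
h=Q[(abs(Q[:,0]-.516)<.05)];print(len(h),h.min(0),h.max(0),h.mean(0))
if len(h)>20: print(np.polyfit(h[:,0],h[:,1],1))
```

```text
0.15 [0.14974003 0.65773038 0.2305307 ] [-3.14017210e+00  1.28050506e-04  2.91784261e+00] [-1.45509091  0.47766478  0.02237684  1.55618257 -0.01148517  1.1093002
 -0.08304274] [-0.32232565 -0.29580799 -0.58106207]Traceback (most recent call last):
  File "<stdin>", line 6, in <module>
    return umr_minimum(a, axis, None, out, keepdims, initial, where)
ValueError: zero-size array to reduction operation minimum which has no identity
```

View pics/w1.png

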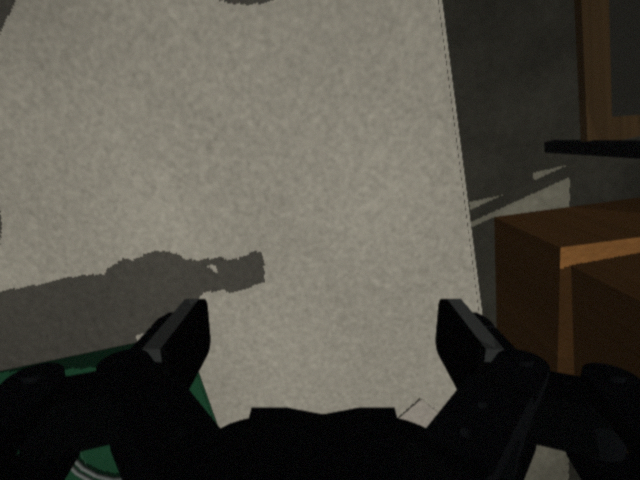

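The move was refused, probably because each row needs every key. So this wrist picture is still from the start pose: bare table between the fingers at (200,330) and (450,330). I'll retry with complete rows.

Emit:
apply_moves([
  {"x":3,"y":-4,"z":0,"ax":0,"ay":0,"az":0.05,"jaw":1},
  {"x":36.6,"y":-48.3,"z":0,"ax":0,"ay":0,"az":0.224,"jaw":1},
  {"x":36.6,"y":-48.3,"z":0,"ax":0,"ay":0,"az":0.224,"jaw":1},
  {"x":36.6,"y":-48.3,"z":0,"ax":0,"ay":0,"az":0.224,"jaw":1},
  {"x":36.6,"y":-48.3,"z":0,"ax":0,"ay":0,"az":0.224,"jaw":1},
  {"x":36.6,"y":-48.3,"z":0,"ax":0,"ay":0,"az":0.224,"jaw":1},
  {"x":36.6,"y":-48.3,"z":0,"ax":0,"ay":0,"az":0.224,"jaw":1},
  {"x":36.6,"y":-48.3,"z":0,"ax":0,"ay":0,"az":0.224,"jaw":1},
  {"x":36.6,"y":-48.3,"z":0,"ax":0,"ay":0,"az":0.224,"jaw":1},
  {"x":36.6,"y":-48.3,"z":0,"ax":0,"ay":0,"az":0.224,"jaw":1},
  {"x":36.6,"y":-48.3,"z":0,"ax":0,"ay":0,"az":0.224,"jaw":1},
  {"x":36.6,"y":-48.3,"z":0,"ax":0,"ay":0,"az":0.224,"jaw":1},
  {"x":36.6,"y":-48.3,"z":0,"ax":0,"ay":0,"az":0.224,"jaw":1},
  {"x":36.6,"y":-48.3,"z":0,"ax":0,"ay":0,"az":0.224,"jaw":1},
  {"x":36.6,"y":-48.3,"z":0,"ax":0,"ay":0,"az":0.224,"jaw":1},
  {"x":36.6,"y":-48.3,"z":0,"ax":0,"ay":0,"az":0.224,"jaw":1},
  {"x":36.6,"y":-48.3,"z":0,"ax":0,"ay":0,"az":0.224,"jaw":1},
  {"x":36.6,"y":-48.3,"z":0,"ax":0,"ay":0,"az":0.224,"jaw":1},
  {"x":36.6,"y":-48.3,"z":0,"ax":0,"ay":0,"az":0.224,"jaw":1},
  {"x":36.6,"y":-48.3,"z":0,"ax":0,"ay":0,"az":0.224,"jaw":1},
], grip_force=50)

```text
t: 1.82
eef_pos: [0.5149, 0.1768, 0.2312]
tcp_rot: [3.141, -0.001, -3.139]
wrist_force: [-0.0, 0.3, 0.3]
grip_width: 0.0853
grasp_force: 0.0
```

Run:
```python
from h import *
im,d,W,_=grab("wrist"); cv2.imwrite("pics/w2.png",im)
s=manip.get_state();print(s["t"],s["eef_pos"],s["tcp_rot"],s["joint_pos"],s["wrist_force"])
P=W.reshape(-1,3);P=P[~np.isnan(P[:,0])]
Q=P[(P[:,2]>.11)&(P[:,2]<.16)&(abs(P[:,0]-.516)<.09)&(abs(P[:,1]-.175)<.03)]
if len(Q): print(len(Q),Q.min(0),Q.max(0))
h=Q[(abs(Q[:,0]-.516)<.05)]
if len(h)>20: print(len(h),h.min(0),h.max(0),h.mean(0)); print(np.polyfit(h[:,0],h[:,1],1))
```

```text
1.8667 [0.51507514 0.17655346 0.23124217] [ 3.14125091e+00 -3.35192719e-04 -3.13891021e+00] [-0.640439    0.26365444  0.23561498  1.88231263 -0.07270871  1.00396075
  1.1998977 ] [-0.70273161  0.29859412 -0.69025652]
5448 [0.45239803 0.16417193 0.11005253] [0.58278594 0.19412093 0.14755883]
3211 [0.46613003 0.17236271 0.13200509] [0.56598912 0.18643536 0.14253589] [0.51346284 0.17914981 0.13880034]
[-0.00194659  0.18014931]
```

View pics/w2.png

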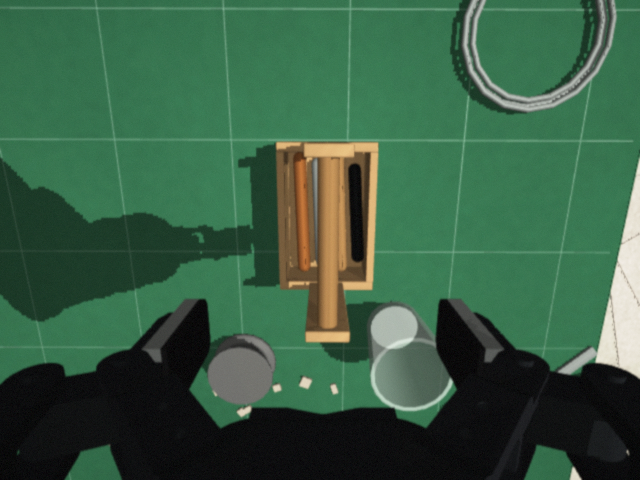

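The wrist picture shows the handle running from (325,155) to (328,325), nearly centred between the fingers. The reel (240,370) and cup (410,350) are clear of the descent. Next I go down and grip.

Emit:
apply_moves([
  {"x":0.2,"y":0.3,"z":-2,"ax":0,"ay":0,"az":0,"jaw":1},
  {"x":0.2,"y":0.3,"z":-5,"ax":0,"ay":0,"az":0,"jaw":1},
  {"x":0.2,"y":0.3,"z":-8,"ax":0,"ay":0,"az":0,"jaw":1},
  {"x":0.2,"y":0.3,"z":-10.5,"ax":0,"ay":0,"az":0,"jaw":1},
  {"x":0.2,"y":0.3,"z":-11.7,"ax":0,"ay":0,"az":0,"jaw":1},
  {"x":0.2,"y":0.3,"z":-11.7,"ax":0,"ay":0,"az":0,"jaw":1},
  {"x":0.2,"y":0.3,"z":-11.7,"ax":0,"ay":0,"az":0,"jaw":0.5},
  {"x":0.2,"y":0.3,"z":-11.7,"ax":0,"ay":0,"az":0,"jaw":0.3},
  {"x":0.2,"y":0.3,"z":-11.7,"ax":0,"ay":0,"az":0,"jaw":0},
  {"x":0.2,"y":0.3,"z":-11.7,"ax":0,"ay":0,"az":0,"jaw":0},
  {"x":0.2,"y":0.3,"z":-11.7,"ax":0,"ay":0,"az":0,"jaw":0},
  {"x":0.2,"y":0.3,"z":-11.7,"ax":0,"ay":0,"az":0,"jaw":0},
  {"x":0.2,"y":0.3,"z":-11.7,"ax":0,"ay":0,"az":0,"jaw":0},
  {"x":0.2,"y":0.3,"z":-11.7,"ax":0,"ay":0,"az":0,"jaw":0},
  {"x":0.2,"y":0.3,"z":-11.7,"ax":0,"ay":0,"az":0,"jaw":0},
  {"x":0.2,"y":0.3,"z":-11.7,"ax":0,"ay":0,"az":0,"jaw":0},
], grip_force=50)

```text
t: 3.2
eef_pos: [0.5182, 0.179, 0.1149]
tcp_rot: [3.14, 0.001, -3.141]
wrist_force: [-1.7, 1.9, 6.4]
grip_width: 0.0124
grasp_force: 48.9
```

Emit:
apply_moves([
  {"x":0,"y":0,"z":0.5,"ax":0,"ay":0,"az":0,"jaw":0},
  {"x":0,"y":0,"z":1.5,"ax":0,"ay":0,"az":0,"jaw":0},
  {"x":0,"y":0,"z":3,"ax":0,"ay":0,"az":0,"jaw":0},
  {"x":0,"y":0,"z":5,"ax":0,"ay":0,"az":0,"jaw":0},
  {"x":0,"y":0,"z":7,"ax":0,"ay":0,"az":0,"jaw":0},
  {"x":0,"y":0,"z":9,"ax":0,"ay":0,"az":0,"jaw":0},
  {"x":0,"y":0,"z":11,"ax":0,"ay":0,"az":0,"jaw":0},
  {"x":0,"y":0,"z":13,"ax":0,"ay":0,"az":0,"jaw":0},
  {"x":0,"y":0,"z":15,"ax":0,"ay":0,"az":0,"jaw":0},
  {"x":0,"y":0,"z":17,"ax":0,"ay":0,"az":0,"jaw":0},
  {"x":0,"y":0,"z":18.5,"ax":0,"ay":0,"az":0,"jaw":0},
  {"x":0,"y":0,"z":19.5,"ax":0,"ay":0,"az":0,"jaw":0},
  {"x":0,"y":0,"z":20.2,"ax":0,"ay":0,"az":0,"jaw":0},
  {"x":0,"y":0,"z":20.5,"ax":0,"ay":0,"az":0,"jaw":0},
  {"x":0,"y":0,"z":20.5,"ax":0,"ay":0,"az":0,"jaw":0},
  {"x":0,"y":0,"z":20.5,"ax":0,"ay":0,"az":0,"jaw":0},
  {"x":0,"y":0,"z":20.5,"ax":0,"ay":0,"az":0,"jaw":0},
  {"x":0,"y":0,"z":20.5,"ax":0,"ay":0,"az":0,"jaw":0},
  {"x":0,"y":0,"z":20.5,"ax":0,"ay":0,"az":0,"jaw":0},
  {"x":0,"y":0,"z":20.5,"ax":0,"ay":0,"az":0,"jaw":0},
])

```text
t: 4.87
eef_pos: [0.5177, 0.1781, 0.3189]
tcp_rot: [-3.141, -0.001, -3.141]
wrist_force: [0.2, -0.6, -2.2]
grip_width: 0.0123
grasp_force: 48.9
```

```bash
cat > look.py <<'E'
from h import *
import sys
for n in ("side","top"):
    im,d,W,_=grab(n); cv2.imwrite(f"pics/{n}_{sys.argv[1]}.png",im); np.savez(f"{n}_{sys.argv[1]}.npz",W=W,im=im)
    s=manip.get_state();e=s["eef_pos"]
    print(s["t"],e,s["tcp_rot"],s["wrist_force"],s["wrist_torque"])
    P=W.reshape(-1,3);P=P[~np.isnan(P[:,0])];im=im.reshape(-1,3)
    hz=e[2]+.019
    Q=P[(abs(P[:,0]-e[0])<.08)&(abs(P[:,1]-e[1])<.03)&(P[:,2]>hz-.02)&(P[:,2]<hz+.014)]
    for nm,m in (("end-",Q[:,0]<e[0]-.05),("end+",Q[:,0]>e[0]+.05),("bar",(abs(Q[:,0]-e[0])<.05)&(abs(Q[:,0]-e[0])>.03))):
        q=Q[m]-[e[0],e[1],hz]
        if len(q): print(n,nm,len(q),np.percentile(q,2,0).round(4),np.percentile(q,98,0).round(4))
    f=P[(abs(P[:,0]-.611)<.06)&(P[:,1]>-.13)&(P[:,1]<-.1)&(P[:,2]>.2)&(P[:,2]<.33)]
    if len(f): print("tip",len(f),f.min(0),f.max(0))
E
python3 look.py lift
```

```text
4.9167 [0.51771591 0.17815502 0.31900187] [-3.14134920e+00 -4.77452061e-04 -3.14143800e+00] [-0.62869185 -0.4203027  -2.76998556] [-0.00804048  0.01500355 -0.03881222]
side end- 119 [-0.067  -0.0197 -0.0188] [-0.0505  0.0104  0.0115]
side end+ 101 [ 0.0505 -0.0199 -0.0189] [0.062  0.0074 0.0113]
side bar 104 [-0.0484 -0.0131 -0.0067] [ 0.0476 -0.0018  0.0068]
tip 140 [ 0.56678221 -0.12997953  0.28347616] [ 0.65555589 -0.11771813  0.31231733]
4.9667 [0.51774783 0.1781392  0.31908921] [-3.14140037e+00 -3.53675061e-04 -3.14142143e+00] [-1.19989415  0.55358562 -3.08844301] [-0.023084    0.03316359  0.00912357]
top end+ 49 [ 0.0557 -0.0163 -0.0164] [ 0.0638 -0.0059  0.0131]
tip 73 [ 0.56763127 -0.12988439  0.28334589] [ 0.65626453 -0.1163863   0.31471808]
```

View pics/side_lift.png

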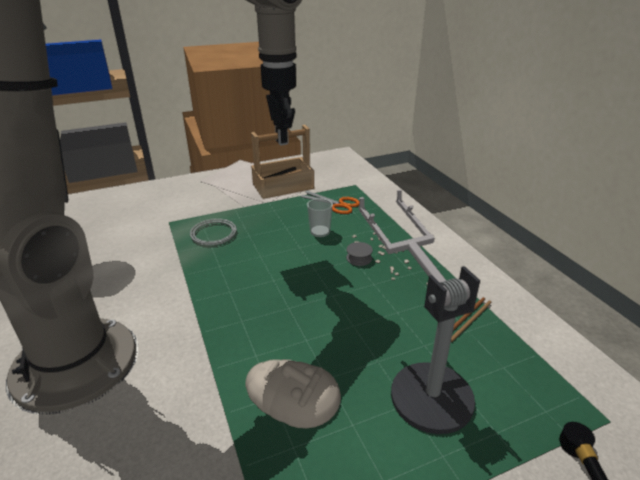

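The caddy is lifted and hangs level from the fingers, with the handle at about (282,133). The weight is about 3 N. I'll carry it to just in front of the prong tips.

Emit:
apply_moves([
  {"x":0.1,"y":-0.3,"z":0,"ax":0,"ay":0,"az":0,"jaw":0},
  {"x":0.4,"y":-1,"z":0,"ax":0,"ay":0,"az":0,"jaw":0},
  {"x":1,"y":-2.3,"z":0,"ax":0,"ay":0,"az":0,"jaw":0},
  {"x":1.8,"y":-4.2,"z":0,"ax":0,"ay":0,"az":0,"jaw":0},
  {"x":2.8,"y":-6.5,"z":0,"ax":0,"ay":0,"az":0,"jaw":0},
  {"x":3.8,"y":-9,"z":0,"ax":0,"ay":0,"az":0,"jaw":0},
  {"x":4.8,"y":-11.5,"z":0,"ax":0,"ay":0,"az":0,"jaw":0},
  {"x":5.8,"y":-14,"z":0,"ax":0,"ay":0,"az":0,"jaw":0},
  {"x":6.8,"y":-16.3,"z":0,"ax":0,"ay":0,"az":0,"jaw":0},
  {"x":7.7,"y":-18.4,"z":0,"ax":0,"ay":0,"az":0,"jaw":0},
  {"x":8.5,"y":-20.2,"z":0,"ax":0,"ay":0,"az":0,"jaw":0},
  {"x":9.1,"y":-21.5,"z":0,"ax":0,"ay":0,"az":0,"jaw":0},
  {"x":9.4,"y":-22.1,"z":0,"ax":0,"ay":0,"az":0,"jaw":0},
  {"x":9.4,"y":-22.3,"z":0,"ax":0,"ay":0,"az":0,"jaw":0},
  {"x":9.4,"y":-22.3,"z":0,"ax":0,"ay":0,"az":0,"jaw":0},
  {"x":9.4,"y":-22.3,"z":0,"ax":0,"ay":0,"az":0,"jaw":0},
  {"x":9.4,"y":-22.3,"z":0,"ax":0,"ay":0,"az":0,"jaw":0},
  {"x":9.4,"y":-22.3,"z":0,"ax":0,"ay":0,"az":0,"jaw":0},
  {"x":9.4,"y":-22.3,"z":0,"ax":0,"ay":0,"az":0,"jaw":0},
  {"x":9.4,"y":-22.3,"z":0,"ax":0,"ay":0,"az":0,"jaw":0},
])

```text
t: 6.63
eef_pos: [0.6117, -0.0442, 0.3194]
tcp_rot: [3.141, 0.0, -3.141]
wrist_force: [-0.0, -0.3, -2.2]
grip_width: 0.0125
grasp_force: 48.8
```

```bash
python3 look.py near
python3 - <<'E'
from h import *
im,d,W,_=grab("wrist"); e=manip.get_state()["eef_pos"]
P=W.reshape(-1,3);P=P[~np.isnan(P[:,0])]
for nm,q in (("handle+boards",P[(abs(P[:,0]-e[0])<.08)&(abs(P[:,1]-e[1])<.03)&(abs(P[:,2]-e[2]-.019)<.02)]),("prongs",P[(abs(P[:,0]-.611)<.07)&(P[:,1]<-.1)&(P[:,1]>-.2)&(P[:,2]>.25)&(P[:,2]<.33)])):
    if len(q): print(nm,len(q),np.percentile(q,1,0),np.percentile(q,99,0))
a=np.hstack([cv2.imread("pics/side_near.png")[120:320,250:500],cv2.imread("pics/top_near.png")[100:300,200:450]]);b=cv2.resize(im,(400,300))
o=np.zeros((580,800,3),np.uint8);o[:256,:640]=cv2.resize(a,(640,256));o[270:570,:400]=b
cv2.imwrite("pics/near.png",o)
E
```

```text
6.6833 [ 0.61174401 -0.04441402  0.31936225] [ 3.14145652e+00  3.80603948e-05 -3.14078395e+00] [ 0.60501794 -0.23569857 -2.91004756] [-0.00723814  0.03041701  0.00815238]
side end- 188 [-0.0674 -0.0187 -0.0193] [-0.0514  0.0118  0.0116]
side end+ 161 [ 0.051  -0.019  -0.0192] [0.0626 0.0116 0.0112]
side bar 132 [-0.0494 -0.0106 -0.0059] [ 0.0489 -0.0008  0.0064]
tip 139 [ 0.56595487 -0.12990732  0.28352432] [ 0.65479518 -0.11690968  0.31256006]
6.7333 [ 0.6117664  -0.04457123  0.31937103] [ 3.14147853e+00  7.01915045e-05 -3.14107308e+00] [-0.14249376  0.67444389 -2.44748473] [0.00466661 0.01082682 0.00587669]
tip 72 [ 0.56748738 -0.12997703  0.28710944] [ 0.65617575 -0.11602336  0.31398044]
handle+boards 15946 [ 0.54650278 -0.06282482  0.32744368] [ 0.64205083 -0.02764988  0.35739608]
prongs 6967 [ 0.56741313 -0.19905289  0.27453487] [ 0.65498017 -0.11559745  0.31235349]
```

View pics/near.png

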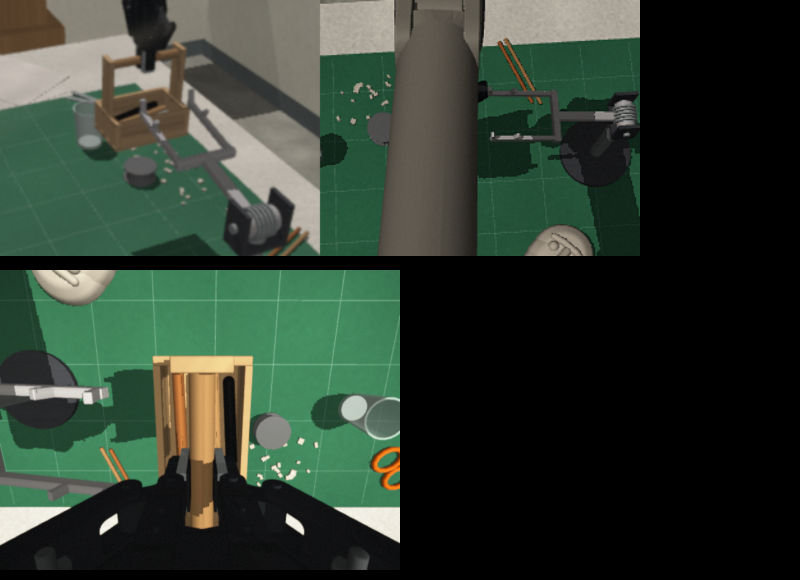

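The side view shows the caddy level just in front of the prongs. In the wrist view the prong with its lugs lies left of the caddy, at about (60,393). The relative offset to the saddle is about -9.6 cm in y and +0.1 cm in x. I'll move over the saddles now.

Emit:
apply_moves([
  {"x":0.1,"y":-0.3,"z":0,"ax":0,"ay":0,"az":0,"jaw":0},
  {"x":0.1,"y":-1,"z":0,"ax":0,"ay":0,"az":0,"jaw":0},
  {"x":0.1,"y":-2,"z":0,"ax":0,"ay":0,"az":0,"jaw":0},
  {"x":0.1,"y":-3.2,"z":0,"ax":0,"ay":0,"az":0,"jaw":0},
  {"x":0.1,"y":-4.4,"z":0,"ax":0,"ay":0,"az":0,"jaw":0},
  {"x":0.1,"y":-5.6,"z":0,"ax":0,"ay":0,"az":0,"jaw":0},
  {"x":0.1,"y":-6.8,"z":0,"ax":0,"ay":0,"az":0,"jaw":0},
  {"x":0.1,"y":-7.9,"z":0,"ax":0,"ay":0,"az":0,"jaw":0},
  {"x":0.1,"y":-8.8,"z":0,"ax":0,"ay":0,"az":0,"jaw":0},
  {"x":0.1,"y":-9.4,"z":0,"ax":0,"ay":0,"az":0,"jaw":0},
  {"x":0.1,"y":-9.6,"z":0,"ax":0,"ay":0,"az":0,"jaw":0},
  {"x":0.1,"y":-9.6,"z":0,"ax":0,"ay":0,"az":0,"jaw":0},
  {"x":0.1,"y":-9.6,"z":-0.4,"ax":0,"ay":0,"az":0,"jaw":0},
  {"x":0.1,"y":-9.6,"z":-0.8,"ax":0,"ay":0,"az":0,"jaw":0},
  {"x":0.1,"y":-9.6,"z":-1.2,"ax":0,"ay":0,"az":0,"jaw":0},
  {"x":0.1,"y":-9.6,"z":-1.5,"ax":0,"ay":0,"az":0,"jaw":0},
  {"x":0.1,"y":-9.6,"z":-1.5,"ax":0,"ay":0,"az":0,"jaw":0},
  {"x":0.1,"y":-9.6,"z":-1.5,"ax":0,"ay":0,"az":0,"jaw":0},
  {"x":0.1,"y":-9.6,"z":-1.5,"ax":0,"ay":0,"az":0,"jaw":0},
  {"x":0.1,"y":-9.6,"z":-1.5,"ax":0,"ay":0,"az":0,"jaw":0},
])

```text
t: 8.45
eef_pos: [0.6129, -0.1408, 0.3046]
tcp_rot: [-3.142, 0.0, -3.141]
wrist_force: [0.1, 0.1, -3.3]
grip_width: 0.012
grasp_force: 48.8
```

```bash
python3 look.py over
python3 - <<'E'
from h import *
F=[];
for i in range(6): manip.read_camera("side"); F.append(manip.get_state()["wrist_force"])
print(np.mean(F,0),np.std(F,0))
a=cv2.imread("pics/side_over.png")[140:300,330:490]
cv2.imwrite("pics/over.png",cv2.resize(a,(600,600),interpolation=cv2.INTER_CUBIC))
E
```

```text
8.5 [ 0.61294579 -0.14086774  0.30457333] [-3.14154841e+00  4.79091127e-04 -3.14142681e+00] [-0.0798526   0.84721177 -3.91310383] [-0.00381684 -0.05276946 -0.00673646]
side end- 218 [-0.0673 -0.0185 -0.0186] [-0.0511  0.0119  0.0117]
side end+ 187 [ 0.0513 -0.0184 -0.0192] [0.0629 0.0107 0.0117]
side bar 147 [-0.049  -0.0113 -0.0051] [ 0.0491 -0.0001  0.0068]
tip 797 [ 0.55144957 -0.12999374  0.20343812] [ 0.67096923 -0.10010762  0.32863147]
8.55 [ 0.61292781 -0.1408555   0.30454982] [-3.14155254e+00  4.22441271e-04 -3.14139458e+00] [-0.46192986 -0.25286631 -3.30060815] [ 0.00928775 -0.06110585  0.03056203]
[ 0.15398478 -0.26760731 -2.63099316] [0.47707643 0.6975124  0.45630915]
```

View pics/over.png

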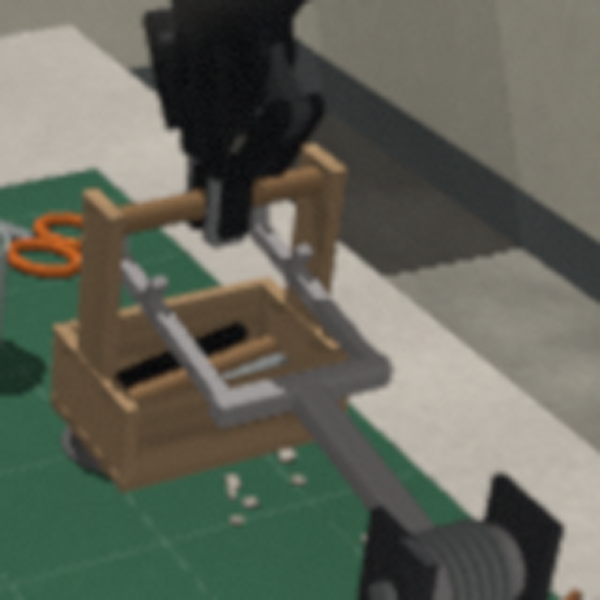

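The picture shows both prongs in the window, inside the end boards, with the handle above the saddles between the rear lugs (155,290)/(300,255) and the hidden tip lugs. I'll lower slowly into contact.

Emit:
apply_moves([
  {"x":0,"y":0,"z":-0.3,"ax":0,"ay":0,"az":0,"jaw":0},
  {"x":0,"y":0,"z":-0.6,"ax":0,"ay":0,"az":0,"jaw":0},
  {"x":0,"y":0,"z":-0.9,"ax":0,"ay":0,"az":0,"jaw":0},
  {"x":0,"y":0,"z":-1.2,"ax":0,"ay":0,"az":0,"jaw":0},
  {"x":0,"y":0,"z":-1.5,"ax":0,"ay":0,"az":0,"jaw":0},
  {"x":0,"y":0,"z":-1.7,"ax":0,"ay":0,"az":0,"jaw":0},
  {"x":0,"y":0,"z":-1.9,"ax":0,"ay":0,"az":0,"jaw":0},
  {"x":0,"y":0,"z":-2.05,"ax":0,"ay":0,"az":0,"jaw":0},
  {"x":0,"y":0,"z":-2.2,"ax":0,"ay":0,"az":0,"jaw":0},
  {"x":0,"y":0,"z":-2.35,"ax":0,"ay":0,"az":0,"jaw":0},
  {"x":0,"y":0,"z":-2.5,"ax":0,"ay":0,"az":0,"jaw":0},
  {"x":0,"y":0,"z":-2.65,"ax":0,"ay":0,"az":0,"jaw":0},
  {"x":0,"y":0,"z":-2.8,"ax":0,"ay":0,"az":0,"jaw":0},
  {"x":0,"y":0,"z":-2.95,"ax":0,"ay":0,"az":0,"jaw":0},
  {"x":0,"y":0,"z":-3.1,"ax":0,"ay":0,"az":0,"jaw":0},
  {"x":0,"y":0,"z":-3.25,"ax":0,"ay":0,"az":0,"jaw":0},
  {"x":0,"y":0,"z":-3.4,"ax":0,"ay":0,"az":0,"jaw":0},
  {"x":0,"y":0,"z":-3.5,"ax":0,"ay":0,"az":0,"jaw":0},
  {"x":0,"y":0,"z":-3.5,"ax":0,"ay":0,"az":0,"jaw":0},
  {"x":0,"y":0,"z":-3.5,"ax":0,"ay":0,"az":0,"jaw":0},
])

```text
t: 10.52
eef_pos: [0.6129, -0.1408, 0.2694]
tcp_rot: [3.142, 0.0, -3.141]
wrist_force: [0.9, 0.5, -1.4]
grip_width: 0.0122
grasp_force: 48.9
```

```bash
cat > f.py <<'E'
from h import *
F=[]
for i in range(16):
    im,d,W,_=grab("side") if i==0 else (lambda:(manip.read_camera("side"),0,W0,0))(); W0=W; F.append(np.r_[manip.get_state()["wrist_force"],manip.get_state()["wrist_torque"]])
s=manip.get_state();print(s["t"],s["eef_pos"]);print(np.mean(F,0).round(3),(np.std(F,0)/4).round(3))
# arm slope from stem top (side cam)
P=W.reshape(-1,3);P=P[~np.isnan(P[:,0])]
q=P[(abs(P[:,0]-.6095)<.007)&(P[:,1]>-.325)&(P[:,1]<-.255)&(P[:,2]>.18)]
q=np.array([[y,np.percentile(q[abs(q[:,1]-y)<.005,2],70)] for y in np.arange(-.32,-.255,.01)])
print("slope",np.polyfit(q[:,0],q[:,1],1))
E
python3 f.py
```

```text
11.3167 [ 0.61283135 -0.14087015  0.26932494]
[ 0.479  0.752 -1.065  0.15  -0.116 -0.007] [0.153 0.074 0.108 0.008 0.012 0.006]
slope [0.12212604 0.2982887 ]
```

Emit:
apply_moves([
  {"x":0,"y":0,"z":-0.1,"ax":0,"ay":0,"az":0,"jaw":0},
  {"x":0,"y":0,"z":-0.2,"ax":0,"ay":0,"az":0,"jaw":0},
  {"x":0,"y":0,"z":-0.3,"ax":0,"ay":0,"az":0,"jaw":0},
  {"x":0,"y":0.05,"z":-0.4,"ax":0,"ay":0,"az":0,"jaw":0},
  {"x":0,"y":0.05,"z":-0.5,"ax":0,"ay":0,"az":0,"jaw":0},
  {"x":0,"y":0.1,"z":-0.6,"ax":0,"ay":0,"az":0,"jaw":0},
  {"x":0,"y":0.1,"z":-0.7,"ax":0,"ay":0,"az":0,"jaw":0},
  {"x":0,"y":0.1,"z":-0.8,"ax":0,"ay":0,"az":0,"jaw":0},
  {"x":0,"y":0.1,"z":-0.9,"ax":0,"ay":0,"az":0,"jaw":0},
  {"x":0,"y":0.15,"z":-1.0,"ax":0,"ay":0,"az":0,"jaw":0},
  {"x":0,"y":0.15,"z":-1.0,"ax":0,"ay":0,"az":0,"jaw":0},
  {"x":0,"y":0.15,"z":-1.0,"ax":0,"ay":0,"az":0,"jaw":0},
  {"x":0,"y":0.15,"z":-1.0,"ax":0,"ay":0,"az":0,"jaw":0},
])

```text
t: 12.4
eef_pos: [0.6127, -0.1397, 0.2593]
tcp_rot: [-3.141, -0.0, 3.141]
wrist_force: [0.0, -2.8, -0.3]
grip_width: 0.0119
grasp_force: 48.9
```

```bash
python3 f.py
```

```text
13.2 [ 0.61274649 -0.13930898  0.25929346]
[-0.257 -2.129 -0.239 -0.429  0.037 -0.015] [0.098 0.076 0.114 0.008 0.008 0.009]
slope [0.07858426 0.28244901]
```

Emit:
apply_moves([
  {"x":0,"y":-0.03,"z":-0.05,"ax":0,"ay":0,"az":0,"jaw":0},
  {"x":0,"y":-0.06,"z":-0.1,"ax":0,"ay":0,"az":0,"jaw":0},
  {"x":0,"y":-0.09,"z":-0.15,"ax":0,"ay":0,"az":0,"jaw":0},
  {"x":0,"y":-0.1,"z":-0.15,"ax":0,"ay":0,"az":0,"jaw":0},
  {"x":0,"y":-0.1,"z":-0.15,"ax":0,"ay":0,"az":0,"jaw":0},
  {"x":0,"y":-0.1,"z":-0.15,"ax":0,"ay":0,"az":0,"jaw":0},
  {"x":0,"y":-0.1,"z":-0.15,"ax":0,"ay":0,"az":0,"jaw":0},
], grip_force=20)

```text
t: 13.78
eef_pos: [0.613, -0.1399, 0.2578]
tcp_rot: [3.141, 0.0, -3.141]
wrist_force: [-0.2, 1.2, 0.8]
grip_width: 0.0122
grasp_force: 49.0
```

```bash
python3 f.py; python3 look.py set
```

```text
14.5833 [ 0.61292175 -0.14036251  0.25786743]
[ 0.102  1.615 -0.006  0.334 -0.053  0.009] [0.136 0.108 0.143 0.01  0.013 0.008]
slope [0.07516436 0.28099793]
14.6333 [ 0.61291508 -0.14037149  0.25789877] [-3.14152338e+00  3.14994099e-04 -3.14142225e+00] [ 0.37234914  1.05195941 -0.09617676] [ 0.30583786 -0.19338515 -0.00328697]
side end- 207 [-0.0676 -0.0182 -0.0186] [-0.0519  0.0115  0.0117]
side end+ 159 [ 0.0517 -0.0187 -0.0188] [0.063  0.0096 0.0114]
side bar 357 [-0.0484 -0.0288 -0.0178] [0.0466 0.0226 0.0099]
tip 152 [ 0.55219538 -0.12997642  0.20039491] [ 0.67083367 -0.10109946  0.32975075]
14.6833 [ 0.61292723 -0.14032197  0.25786464] [-3.14155234e+00  2.61523497e-04 -3.14137474e+00] [0.76636209 0.90112696 0.37201055] [ 0.34986114 -0.15328957  0.04089891]
```

Emit:
apply_moves([
  {"x":0,"y":0.05,"z":0,"ax":0,"ay":0,"az":0,"jaw":0},
  {"x":0,"y":0.05,"z":0,"ax":0,"ay":0,"az":0,"jaw":0.05},
  {"x":0,"y":0.05,"z":0,"ax":0,"ay":0,"az":0,"jaw":0.05},
  {"x":0,"y":0.05,"z":0,"ax":0,"ay":0,"az":0,"jaw":0.1},
  {"x":0,"y":0.05,"z":0,"ax":0,"ay":0,"az":0,"jaw":0.1},
  {"x":0,"y":0.05,"z":0,"ax":0,"ay":0,"az":0,"jaw":0.1},
], grip_force=20)

```text
t: 15.18
eef_pos: [0.6129, -0.1403, 0.2579]
tcp_rot: [-3.141, 0.0, 3.141]
wrist_force: [2.1, -1.5, 0.0]
grip_width: 0.012
grasp_force: 49.0
```

```bash
python3 f.py
```

```text
15.9833 [ 0.61267104 -0.13993704  0.25776379]
[ 1.358 -1.591 -0.084 -0.349 -0.261  0.003] [0.143 0.118 0.1   0.015 0.016 0.007]
slope [0.07088157 0.27995925]
```

Emit:
apply_moves([
  {"x":-0.03,"y":-0.025,"z":0,"ax":0,"ay":0,"az":0,"jaw":0.1},
  {"x":-0.03,"y":-0.025,"z":0,"ax":0,"ay":0,"az":0,"jaw":0.1},
  {"x":-0.03,"y":-0.025,"z":0,"ax":0,"ay":0,"az":0,"jaw":0.15},
  {"x":-0.03,"y":-0.025,"z":0,"ax":0,"ay":0,"az":0,"jaw":0.17},
  {"x":-0.03,"y":-0.025,"z":0,"ax":0,"ay":0,"az":0,"jaw":0.19},
  {"x":-0.03,"y":-0.025,"z":0,"ax":0,"ay":0,"az":0,"jaw":0.21},
  {"x":-0.03,"y":-0.025,"z":0,"ax":0,"ay":0,"az":0,"jaw":0.23},
  {"x":-0.03,"y":-0.025,"z":0,"ax":0,"ay":0,"az":0,"jaw":0.26},
  {"x":-0.03,"y":-0.025,"z":0,"ax":0,"ay":0,"az":0,"jaw":0.3},
  {"x":-0.03,"y":-0.025,"z":0,"ax":0,"ay":0,"az":0,"jaw":0.35},
  {"x":-0.03,"y":-0.025,"z":0,"ax":0,"ay":0,"az":0,"jaw":0.4},
  {"x":-0.03,"y":-0.025,"z":0,"ax":0,"ay":0,"az":0,"jaw":0.5},
  {"x":-0.03,"y":-0.025,"z":0,"ax":0,"ay":0,"az":0,"jaw":0.5},
  {"x":-0.03,"y":-0.025,"z":0,"ax":0,"ay":0,"az":0,"jaw":0.5},
  {"x":-0.03,"y":-0.025,"z":0,"ax":0,"ay":0,"az":0,"jaw":0.5},
  {"x":-0.03,"y":-0.025,"z":0,"ax":0,"ay":0,"az":0,"jaw":0.5},
])

```text
t: 17.32
eef_pos: [0.6125, -0.14, 0.2578]
tcp_rot: [3.142, -0.0, -3.141]
wrist_force: [0.4, 0.1, -0.1]
grip_width: 0.0429
grasp_force: 0.0
```

```bash
python3 f.py; python3 look.py rel
python3 - <<'E'
from h import *
a=cv2.imread("pics/side_rel.png")[140:300,330:490]
cv2.imwrite("pics/rel.png",cv2.resize(a,(600,600),interpolation=cv2.INTER_CUBIC))
E
```

```text
18.1167 [ 0.61250914 -0.1400761   0.25779874]
[ 0.078  0.091  0.29   0.003  0.001 -0.005] [0.089 0.118 0.136 0.006 0.005 0.005]
slope [0.07086012 0.27969861]
18.1667 [ 0.61249071 -0.14007091  0.25779361] [ 3.14158698e+00 -4.71356520e-05 -3.14142291e+00] [ 0.19779579 -0.00587348  0.85167011] [-0.00527437 -0.00522507 -0.02100513]
side end- 206 [-0.0674 -0.0187 -0.0192] [-0.0508  0.0117  0.0117]
side end+ 139 [ 0.0513 -0.0189 -0.0188] [0.0626 0.0016 0.0118]
side bar 316 [-0.0482 -0.0289 -0.0176] [0.0477 0.0236 0.0108]
tip 357 [ 0.55195845 -0.1292933   0.20469338] [ 0.66901602 -0.10002058  0.32956489]
18.2167 [ 0.61252738 -0.14004935  0.25781225] [ 3.14159215e+00  2.24442366e-05 -3.14132697e+00] [-0.38271652 -0.75769682 -0.18220861] [0.06268919 0.01112562 0.03855092]
```

View pics/rel.png

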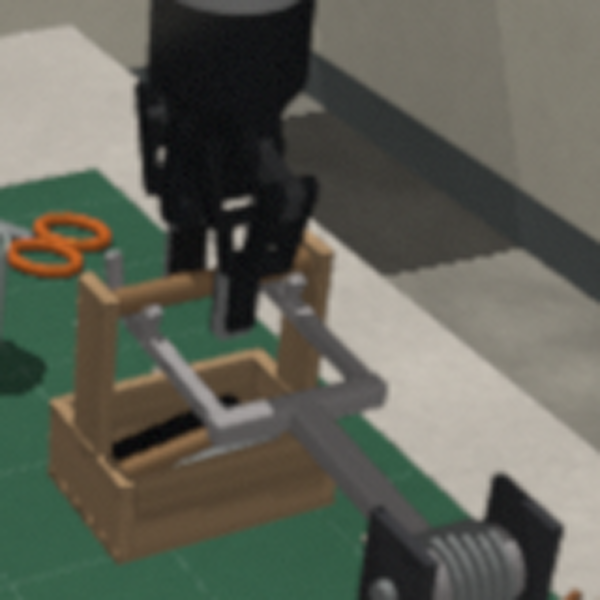

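The caddy hangs level, with the handle between the rear lugs (150,320)/(290,290) and the tip lug (113,265). The open fingers are clear of it, so I can withdraw upwards.

Emit:
apply_moves([
  {"x":0,"y":0,"z":0.4,"ax":0,"ay":0,"az":0,"jaw":0.5},
  {"x":0,"y":0,"z":1,"ax":0,"ay":0,"az":0,"jaw":0.5},
  {"x":0,"y":0,"z":1.8,"ax":0,"ay":0,"az":0,"jaw":0.5},
  {"x":0,"y":0,"z":2.8,"ax":0,"ay":0,"az":0,"jaw":0.5},
  {"x":0,"y":0,"z":4,"ax":0,"ay":0,"az":0,"jaw":0.5},
  {"x":0,"y":0,"z":5.5,"ax":0,"ay":0,"az":0,"jaw":0.5},
  {"x":0,"y":0,"z":7,"ax":0,"ay":0,"az":0,"jaw":0.5},
  {"x":0,"y":0,"z":8.5,"ax":0,"ay":0,"az":0,"jaw":0.5},
  {"x":0,"y":0,"z":9.5,"ax":0,"ay":0,"az":0,"jaw":0.5},
  {"x":0,"y":0,"z":10,"ax":0,"ay":0,"az":0,"jaw":0.5},
  {"x":0,"y":0,"z":10,"ax":0,"ay":0,"az":0,"jaw":0.5},
  {"x":0,"y":0,"z":10,"ax":0,"ay":0,"az":0,"jaw":0.5},
  {"x":0,"y":0,"z":10,"ax":0,"ay":0,"az":0,"jaw":0.5},
  {"x":0,"y":0,"z":10,"ax":0,"ay":0,"az":0,"jaw":0.5},
  {"x":0,"y":0,"z":10,"ax":0,"ay":0,"az":0,"jaw":0.5},
])

```text
t: 19.47
eef_pos: [0.6122, -0.14, 0.357]
tcp_rot: [3.141, -0.001, -3.141]
wrist_force: [-0.4, -0.7, -0.4]
grip_width: 0.0422
grasp_force: 0.0
```

Run:
```python
from h import *
a=grab("side")[2]
for _ in range(5): b=grab("side")
m=abs(a[200:330,350:480,2]-b[2][200:330,350:480,2]);print("moved px",(m>.006).sum())
P=b[2].reshape(-1,3);q=P[(abs(P[:,0]-.6)<.09)&(abs(P[:,1]+.14)<.04)&(P[:,2]>.26)&(P[:,2]<.31)]
print(np.percentile(q,2,0),np.percentile(q,98,0))
print(manip.sign_off())
```

```text
moved px 755
[ 0.54563403 -0.17454086  0.26128764] [ 0.67342415 -0.11868648  0.28860744]
the job is handed in; nothing more can be done
None
```

I hung the caddy in both saddles, let the arm settle under its roughly 2.8 N, and then let go. The last picture I viewed, after release, showed it level and the fingers clear; the job is handed in with no verdict returned, and my last stillness check, by depth comparison, was inconclusive.

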